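# Slide the beaker off the hotplate onto the cooling block

## Task

The steel beaker has to come off the hotplate without being lifted: first push the loose white cooling block along the bench until its side sits flush against the side of the hotplate (firm contact, but do not ram it), so that the gap is closed, and only then slide the beaker sideways across the joint until it stands centred on the blue ring on the block. Keep the beaker upright and on the surface all the way, leave the block flush, do not bump the steel bar above, and leave everything else on the bench where it is.

Things in the scene. Friction and masses are not known exactly. Their poses are not given: they have to be found in the camera images.
- hotplate: slim laboratory hotplate, fixed: white case, black top with a red ring; 180 mm deep (x), 200 mm wide (y), top 50 mm above the bench. Origin: centre of its underside, on the bench; x points away from the robot, its knobs face -x. Its two y ends, 100 mm from the origin, are flat upright faces; the block belongs against the end it lies beside.
- block: loose white heat-proof cooling block, 140 x 140 mm, 48 mm tall (2 mm lower than the hotplate), 0.45 to 0.9 kg, slides at 4 to 10 N; pressed on at 15 to 20 N it squares up. Lies 10 to 60 mm beside the hotplate's +y or -y end, turned up to 12 degrees from square to it. Origin: centre of its underside; x and y square to its sides; a y side (70 mm from the origin) faces the hotplate.
- block_ring (a point): centre of the blue ring (92 mm across) on top of the block, right above the block's origin, at the height of the block's top
- beaker: open stainless steel beaker with a blue foot, outer diameter 64 mm, 90 mm tall, 0.25 to 0.5 kg, standing on the hotplate near the red ring. Origin: centre of its underside; z up along its axis. It can be gripped across its diameter at about mid-height.
- gantry: fixed frame: a level steel bar 16 mm thick, axis 250 mm above the bench, above the frame's y axis, along the hotplate's y, 940 mm long, on two upright rods at y = -450 and +450 mm with bases 160 x 90 mm. Origin: mid-way between the bases, on the bench. The bar runs right over beaker and block: the gripper must reach under it, tilted, from the robot's side.
- burner: spirit burner, bright steel can 72 mm across with a brass neck, 90 mm tall; stands on the other side of the hotplate from the block. Loose, to be left alone. Origin: centre of its underside.
- tweezers: steel tweezers 150 mm long and 7 mm thick, lying on the bench between robot and hotplate. Loose, to be left alone. Origin: centre of its underside.
- bowl: white porcelain evaporating bowl, 80 mm across, 32 mm tall, between robot and hotplate. Loose, to be left alone. Origin: centre of its underside.
- amber_bottle: amber glass bottle with black cap, 60 mm across, 130 mm tall, beyond the hotplate. Loose, to be left alone. Origin: centre of its underside.
- jar: white plastic jar, 64 mm across, 90 mm tall, beyond the hotplate. Loose, to be left alone. Origin: centre of its underside.
- crucible: small white porcelain crucible, 42 mm across, 36 mm tall, beyond the hotplate. Loose, to be left alone. Origin: centre of its underside.
- weight: brass balance weight, 38 mm across, 56 mm tall, beyond the hotplate. Loose, to be left alone. Origin: centre of its underside.
Mind the look-alikes: they are no part of the job. What is shaped like the block but green or pink is not meant.

How it is judged:
By the outcome, as a careful person would: the job done as asked, in the order asked, and still so for the second after the job is handed in, with the robot touching nothing.
It also fails if it takes over 67 s, if anything falls off the work surface, if the arm or the gripper's body presses on something with over 40 N, if the wrist force passes 120 N, or if a joint passes its speed limit or range.

## Robot

A 6-joint arm with a two-finger parallel gripper is mounted at the origin on the work surface. World frame = base frame: x ahead of the robot, y to its left, z up, the work surface at z = 0. Lengths are in m, angles in rad, forces in N, time in s.
With the tool pointing down it reaches from about 0.325 to 0.9 m from the base axis. Payload 6.1 kg.
Tool frame: the origin (TCP) lies on the mounting face of the last link; the fingertips stand 173 mm ahead of it and the grasp point (between the pads) lies 155 mm ahead of it; z points along the fingers, y is the direction in which the jaws open and shut (so a half turn about z gives the same grasp; the last joint's range is limited). The gripper opens to 85 mm and grips with 20 to 120 N. Pads are 22 mm wide; open, the fingers measure 114 mm over their backs; the gripper's body (76 mm by 85 mm) begins 54 mm behind the grasp point. The pads swing forward as they close: fully open they stand 13 mm farther back than shut.
Start: joints at [-1.417, 0.22, 1.526, -0, 1.395, -0.126], TCP at [0.173, -0.601, 0.405] pointing down, gripper open.
Joint ranges: [-2.98, 2.98], [-0.91, 2.08], [0.09, 2.57], [-1.24, 4.39], [0.2, 2.65], [-2.68, 2.68]. Speed limits (rad/s): [2.57, 2.57, 3.01, 3.14, 3.14, 3.14].

## Interface

Orientations are given as a rotation vector (axis times angle).
In Python, from station import observe, grab_frame, finish_job gives the robot as it stands.
- The arm moves only by the shell command python3 -m jog 'ROWS' [OPENING] [FORCE]. ROWS is JSON, a list of rows, each an object with "offset": the shift along the tool's x, y, z in m, a list of three; "yaw": the turn about the tool's z in rad. In form: [{"offset": [tx, ty, tz], "yaw": yaw}, ...]. A call has 1 to 5 rows; each row is the pose to reach, as a shift and turn from the pose commanded when the call began, along the tool's axes at that moment; what a row does not reach only later rows make up. A row lasts 1/12 s, in which the tool goes at most 41.7 mm and 7.16 degrees, less where a joint would pass 70% of its speed; a pose out of reach is approached as far as the arm can. A call with a gripper value outside its range is refused whole. OPENING is the opening, from 0 (shut) to 1 (fully open), set as the call begins (- or left out, the last holds). The fingers move at their own pace and stop on an object; FORCE is the grip in N (left out, the last holds). Time passes only in rows, so rows that repeat a pose let the fingers close. It gives the time, the measured TCP pose, the force and the opening at its end, in the units of the state.
- observe(): the state, without advancing time (a new reading comes with each control period).
- grab_frame(name): name is "side" or "top"; returns a dict with "frame" (420x560x3 uint8, red, green, blue), "z_map" (420x560 float32, m along the optical axis (not along the pixel's ray), 0 where there is no reading), "fx", "fy", "cx", "cy" (pixels), "rvec" (rotation vector, rad) and "tvec" (3), from world to camera coordinates, as OpenCV has them. Camera axes: x right, y down, z forward; pixel columns grow to the right and rows downward; lengths in m; the calibration is good to about 2 mm. A picture is of the moment at which its call begins.
- finish_job(): hands the job in, once; it reports no verdict.
The state is a dict: "t": time; "qpos": joint angles; "dq": joint speeds; "tau": joint torques, N m; "ee_pos": TCP position; "ee_rot": TCP orientation; "wrist_force": force on the tool from outside, world axes, zero at the start; "moment": the same for the moment, N m; "gripper_width": finger opening in m.
Only numpy, scipy, OpenCV 4.12 (cv2) and the standard library are available. Lean on these libraries where they do the work, as an engineer would, in place of code of your own. Each camera call takes 0.05 s, during which the arm holds its last target. There are 200 camera calls.

## Working session

There is one attempt and no reset: what is moved stays moved. The work goes in short steps, Python scripts to look and compute and a shell command to move; the robot and the scene stay as the last step left them, time stands still between calls to the robot, and variables do not carry over. Pictures are saved under pics/ and viewed, on a budget of 10 in all, crops included, one or two more only if the job needs it, and the job is handed in when it is done.

```bash
ls; mkdir -p pics; python3 - <<'E'
from station import observe, grab_frame
import cv2,numpy as np,pickle
s=observe();print({k:np.round(v,3) for k,v in s.items()})
for n in("top","side"):
    f=grab_frame(n);pickle.dump(f,open(f'pics/{n}0.pkl','wb'));cv2.imwrite(f'pics/{n}0.png',f['frame'][:,:,::-1])
    R=cv2.Rodrigues(np.array(f['rvec']))[0];print(n,-R.T@f['tvec'],R[2],f['fx'])
E
```

```text
pics
{'t': np.float64(0.0), 'qpos': array([-1.417,  0.221,  1.528, -0.   ,  1.395, -0.126]), 'dq': array([-0.003, -0.001,  0.   , -0.   ,  0.001, -0.   ]), 'tau': array([ 1.0000e-03, -4.9690e+01, -3.8939e+01, -0.0000e+00,  1.1000e-02,
        0.0000e+00]), 'ee_pos': array([ 0.173, -0.6  ,  0.404]), 'ee_rot': array([-3.109, -0.438,  0.   ]), 'wrist_force': array([-0.826, -0.101,  0.376]), 'moment': array([0.004, 0.013, 0.05 ]), 'gripper_width': np.float64(0.086)}
top [ 0.47436535 -0.18910755  1.39438999] [ 0.04942394  0.0225518  -0.99852325] 490.06484014964434
side [ 1.24200708 -0.80532198  0.95078787] [-0.53832489  0.5036414  -0.67568606] 533.2249915160883
```

View pics/top0.png

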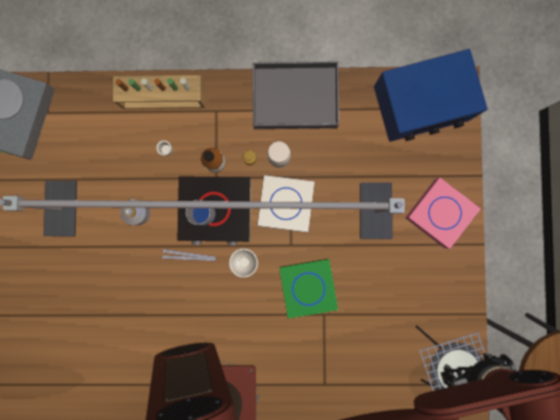

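View pics/side0.png

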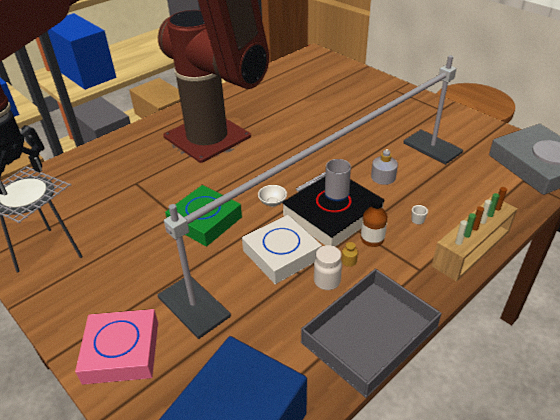

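The top view has world +x up and +y left. The hotplate is at about (214,209) and the beaker on it at (201,213). The white block is at (286,203), on the hotplate's -y side. The lookalikes are green at (308,289) and pink at (445,212), so I choose the white block with the blue ring next to the hotplate. The gantry bar runs along row ~204.

```bash
cat > h.py <<'E'
import cv2,numpy as np
from station import observe,grab_frame
from scipy.spatial.transform import Rotation as Ro
def world(f):
    v,u=np.mgrid[0:420,0:560];z=f['z_map']
    P=np.stack([(u-f['cx'])/f['fx']*z,(v-f['cy'])/f['fy']*z,z],-1)
    R=cv2.Rodrigues(np.array(f['rvec'],float))[0]
    W=(P-np.array(f['tvec']))@R; W[z==0]=np.nan
    return W
def pix(f,p): return cv2.projectPoints(np.array(p,float).reshape(-1,1,3),np.array(f['rvec'],float),np.array(f['tvec'],float),np.array([[f['fx'],0,f['cx']],[0,f['fy'],f['cy']],[0,0,1.]]),None)[0].reshape(-1,2)
def ray(f,uv,z):
    R=cv2.Rodrigues(np.array(f['rvec'],float))[0];c=-R.T@np.array(f['tvec'])
    uv=np.atleast_2d(uv);d=np.c_[(uv[:,0]-f['cx'])/f['fx'],(uv[:,1]-f['cy'])/f['fy'],np.ones(len(uv))]@R
    return c+d*((z-c[2])/d[:,2])[:,None]
def rect(P):
    r=cv2.minAreaRect(P[:,:2].astype(np.float32)*1000);return np.round(r[0],1),np.round(r[1],1),round(r[2],2)
E
cat > meas.py <<'E'
from h import *
def meas(f):
    W=world(f);I=f['frame'].astype(int);z=W[...,2];V,U=np.mgrid[0:420,0:560]
    out={}
    out['hot']=rect(W[(z>.038)&(z<.062)&(U>165)&(U<256)&(V>165)&(V<250)&(I.max(-1)<110)])
    out['block']=rect(W[(z>.036)&(z<.06)&(U>240)&(U<330)&(V>165)&(V<240)&(I.min(-1)>100)])
    b=W[(z>.075)&(z<.105)&(U>165)&(U<330)&(V>180)&(V<245)]
    out['beaker']=(len(b),np.round(cv2.minEnclosingCircle(b[:,:2].astype(np.float32)*1000),1) if 0 else [np.round(x,1) for x in cv2.minEnclosingCircle(b[:,:2].astype(np.float32)*1000)] ) if len(b)>3 else None
    g=W[(z>.235)&(z<.27)&(V>190)&(V<220)]
    if len(g)>50: out['bar']=np.round(np.polyfit(g[:,1],g[:,0],1),4),np.nanmedian(g[:,2])
    return out
if __name__=='__main__':
    f=grab_frame('top')
    for k,v in meas(f).items(): print(k,v)
    import sys
    c=f['frame'][155:255,100:340,::-1]
    cv2.imwrite(f'pics/{sys.argv[1]}.png',cv2.resize(c,None,fx=3.3,fy=3.3,interpolation=cv2.INTER_CUBIC))
E
python3 meas.py c1
python3 - <<'E'
from h import *
import pickle
f=pickle.load(open('pics/side0.pkl','rb'))
c=f['frame'][140:300,220:420,::-1];cv2.imwrite('pics/s1.png',cv2.resize(c,None,fx=3.75,fy=3.75,interpolation=cv2.INTER_CUBIC))
W=world(f);z=W[...,2];I=f['frame'].astype(int);V,U=np.mgrid[0:420,0:560]
m=(z>.040)&(z<.056)&(U>235)&(U<330)&(V>205)&(V<285)
print('block side',rect(W[m]))
m=(z>.075)&(z<.105)&(U>315)&(U<360)&(V>150)&(V<205);print('beaker',rect(W[m]),np.nanmax(W[m][:,2]))
m=(z>.235)&(z<.27);g=W[m];print(len(g),np.polyfit(g[:,1],g[:,0],1),np.median(g[:,2]))
E
```

```text
hot (array([547.6,   8.7]), array([201.3, 207.7]), 88.22)
block (array([ 554.9, -190.6]), array([140.1, 140. ]), 82.38)
beaker (63, [array([528. ,  35.1]), np.float64(31.5)])
bar (array([0.0146, 0.5412]), np.float64(0.2568309122349166))
block side (array([ 542., -187.]), array([242.1, 251.5]), 43.11)
beaker (array([531.1,  34.5]), array([55.9, 69.6]), 12.38) 0.10491802507218975
3356 [0.03888305 0.45605452] 0.2558636454045816
```

View pics/c1.png

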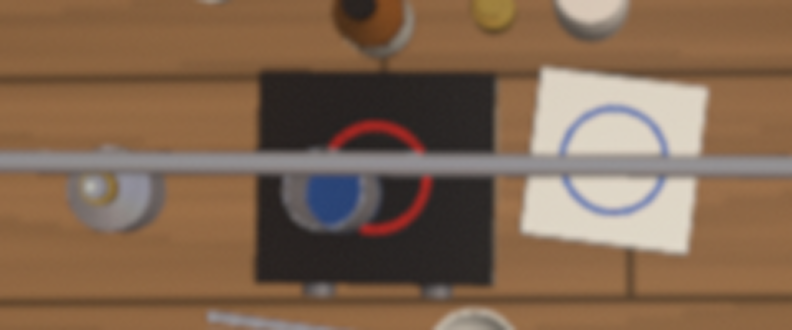

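View pics/s1.png

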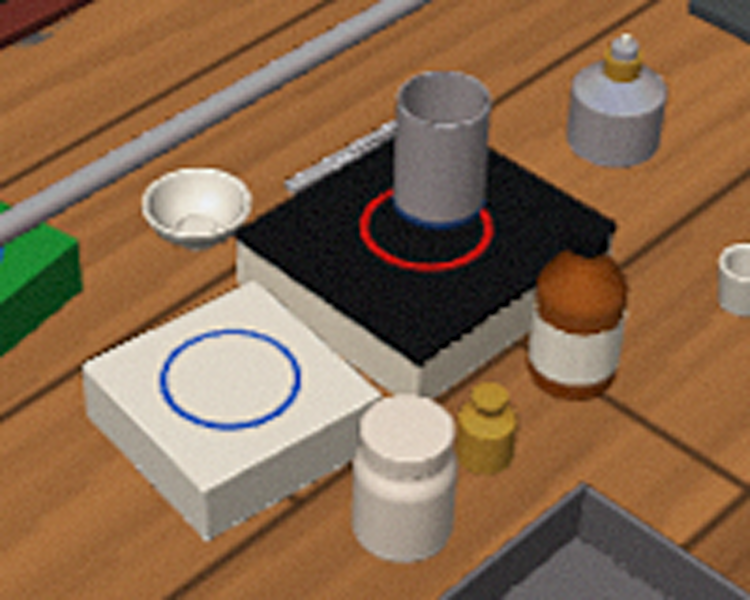

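```bash
python3 - <<'E'
from h import *
import pickle
f=pickle.load(open('pics/top0.pkl','rb'))
c=lambda a:np.array(a)/3.3+[100,155]-.35
H=ray(f,c([(258,71),(495,73),(492,285),(256,281)]),.05);B=ray(f,c([(542,67),(708,88),(689,254),(521,232)]),.048)
for n,Q in(('hot',H),('block',B)):
    print(n,np.round(Q[:,:2]*1000,1).tolist(),'c',np.round(Q.mean(0)*1000,1),'len',[round(1000*np.linalg.norm(Q[i]-Q[(i+1)%4])) for i in range(4)],'ang',[round(np.degrees(np.arctan2((Q[(i+1)%4]-Q[i])[1],(Q[(i+1)%4]-Q[i])[0])),2) for i in range(4)])
W=world(f);V,U=np.mgrid[0:420,0:560];z=W[...,2]
m=(z>.125)&(z<.15)&(U>180)&(U<222)&(V>195)&(V<230);b=W[m];print('rim',len(b),rect(b),np.median(b[:,2]),[np.round(x,1) for x in cv2.minEnclosingCircle(b[:,:2].astype(np.float32)*1000)])
f=pickle.load(open('pics/side0.pkl','rb'))
W=world(f);z=W[...,2]
s=lambda a:np.array(a)/3.75+[220,140]-.37
B=ray(f,s([(245,282),(380,394),(207,487),(85,370)]),.048);print('side block',np.round(B[:,:2]*1000,1).tolist(),np.round(B.mean(0)*1000,1))
H=ray(f,s([(240,236),(424,363),(614,228)]),.05);print('side hot',np.round(H[:,:2]*1000,1).tolist(),(H[0]+H[2])/2)
# ring centre
print('ring',ray(f,s([(230,379)]),.048))
# beaker: rim centre
print('rim side',ray(f,s([(443,100)]),.14))
m=(z>.065)&(z<.135)&(U>315)&(U<360)&(V>150)&(V<205);b=W[m][:,:2]
A=np.c_[2*b,np.ones(len(b))];x=np.linalg.lstsq(A,(b**2).sum(1),rcond=None)[0];print('beaker side fit',x,np.sqrt(x[2]+x[0]**2+x[1]**2),len(b))
for nm,r in(('burner',(370,405,145,190)),('bowl',(255,292,180,212))):
    m=(z>.02)&(U>r[0])&(U<r[1])&(V>r[2])&(V<r[3])&(z<.1);print(nm,rect(W[m]))
E
```

```text
hot [[630.8, 106.4], [627.3, -92.7], [450.5, -89.5], [454.9, 107.5]] c [540.9   7.9  50. ] len [199, 177, 197, 176] ang [np.float64(-90.99), np.float64(178.98), np.float64(88.7), np.float64(-0.35)]
block [[632.3, -132.0], [613.4, -270.5], [475.2, -253.3], [494.4, -113.7]] c [ 553.8 -192.4   48. ] len [140, 139, 141, 139] ang [np.float64(-97.74), np.float64(172.92), np.float64(82.18), np.float64(-7.53)]
rim 78 (array([526.5,  36.1]), array([61.9, 58.8]), 42.63) 0.1375123299384195 [array([528.4,  35.7]), np.float64(32.1)]
side block [[492.4, -120.7], [631.3, -133.6], [612.5, -266.6], [481.4, -253.4]] [ 554.4 -193.6   48. ]
side hot [[456.7, -91.5], [633.1, -94.3], [634.2, 98.8]] [0.54545181 0.00363184 0.05      ]
ring [[ 0.55379395 -0.19227244  0.048     ]]
rim side [[0.5289329  0.03217717 0.14      ]]
beaker side fit [ 0.52704664  0.03334071 -0.27793363] 0.030921542960093657 746
burner (array([537. , 224.6]), array([71.8, 69.9]), 39.12)
bowl (array([414.8, -68.3]), array([126.4,  78.6]), 12.77)
```

```bash
python3 -m jog --help; python3 -m jog; python3 -c "
from h import *;print(Ro.from_rotvec(observe()['ee_rot']).as_matrix().round(4),observe()['t'])"
```

```text
[[ 9.611e-01  2.761e-01 -2.000e-04]
 [ 2.761e-01 -9.611e-01  1.500e-03]
 [ 2.000e-04 -1.500e-03 -1.000e+00]] 0.15invalid input: not JSON, or not a number
invalid input
```

Jog only offers yaw, so I'll see how the arm behaves. First I lift clear and go towards the work area, squaring the jaws to the hotplate.

```bash
python3 -m jog '[{"offset":[0,0,-0.04],"yaw":0.1},{"offset":[0,0,-0.08],"yaw":0.2},{"offset":[0,0,-0.12],"yaw":0.28},{"offset":[0,0,-0.15],"yaw":0.295},{"offset":[0,0,-0.15],"yaw":0.295}]' 1 20
python3 -c "
from h import *;s=observe();print(Ro.from_rotvec(s['ee_rot']).as_matrix().round(4),s['qpos'].round(3) if hasattr(s['qpos'],'round') else s['qpos'])"
```

```text
t: 0.57
ee_pos: [0.1726, -0.6007, 0.5637]
ee_rot: [3.129, -0.025, 0.003]
wrist_force: [0.2, -0.2, 1.9]
gripper_width: 0.0855
[[ 0.9999 -0.0161  0.002 ]
 [-0.016  -0.9998 -0.0127]
 [ 0.0022  0.0127 -0.9999]] [-1.417  0.165  1.297 -0.     1.666  0.17 ]
```

```bash
python3 -m jog '[{"offset":[0.023,-0.033,0],"yaw":0},{"offset":[0.046,-0.066,0],"yaw":0},{"offset":[0.069,-0.099,0],"yaw":0},{"offset":[0.092,-0.132,0],"yaw":0},{"offset":[0.115,-0.165,0],"yaw":0}]'
python3 -m jog '[{"offset":[0.023,-0.033,0],"yaw":0},{"offset":[0.046,-0.066,0],"yaw":0},{"offset":[0.069,-0.099,0],"yaw":0},{"offset":[0.092,-0.132,0],"yaw":0},{"offset":[0.115,-0.165,0],"yaw":0}]'
python3 -m jog '[{"offset":[0.025,-0.035,0],"yaw":0},{"offset":[0.05,-0.07,0],"yaw":0},{"offset":[0.05,-0.07,0],"yaw":0}]'
python3 -c "
from h import *;s=observe();print(Ro.from_rotvec(s['ee_rot']).as_matrix().round(4),np.round(s['qpos'],3))"
```

```text
t: 0.98
ee_pos: [0.2907, -0.4359, 0.554]
ee_rot: [-3.141, 0.024, 0.0]
wrist_force: [0.9, 0.2, -0.2]
gripper_width: 0.0853
t: 1.4
ee_pos: [0.4082, -0.2724, 0.5543]
ee_rot: [-3.141, 0.024, 0.0]
wrist_force: [0.4, -0.4, -0.4]
gripper_width: 0.0852
t: 1.65
ee_pos: [0.4612, -0.1998, 0.5542]
ee_rot: [-3.139, 0.013, -0.002]
wrist_force: [-1.0, -1.3, -0.3]
gripper_width: 0.0854
[[ 1.     -0.0082  0.0014]
 [-0.0082 -1.      0.0029]
 [ 0.0014 -0.0029 -1.    ]] [-0.567 -0.131  1.614  0.003  1.659  1.012]
```

```bash
for i in 1 2; do python3 -m jog '[{"offset":[0.04,0,0],"yaw":0},{"offset":[0.08,0,0],"yaw":0},{"offset":[0.12,0,0],"yaw":0},{"offset":[0.16,0,0],"yaw":0},{"offset":[0.2,0,0],"yaw":0}]'; done;  python3 -m jog '[{"offset":[0.04,0,0],"yaw":0},{"offset":[0.08,0,0],"yaw":0},{"offset":[0.1,0,0],"yaw":0},{"offset":[0.1,0,0],"yaw":0}]'
python3 -c "
from h import *;s=observe();print(Ro.from_rotvec(s['ee_rot']).as_matrix().round(4),np.round(s['qpos'],3))"
```

```text
t: 2.07
ee_pos: [0.6602, -0.2082, 0.5538]
ee_rot: [-3.141, 0.023, 0.001]
wrist_force: [-1.0, -0.6, 0.8]
gripper_width: 0.0852
t: 2.48
ee_pos: [0.8304, -0.2121, 0.5542]
ee_rot: [-3.141, 0.022, 0.002]
wrist_force: [0.7, -0.7, 0.0]
gripper_width: 0.0854
t: 2.82
ee_pos: [0.8647, -0.1999, 0.5282]
ee_rot: [3.136, -0.023, 0.038]
wrist_force: [0.2, 0.1, 0.3]
gripper_width: 0.0852
[[ 0.9996 -0.0145  0.024 ]
 [-0.0144 -0.9999 -0.005 ]
 [ 0.0241  0.0046 -0.9997]] [-0.316  1.058  0.092  0.003  1.967  1.27 ]
```

```bash
cat > st.py <<'E'
from h import *
s=observe();R=Ro.from_rotvec(s['ee_rot']).as_matrix()
print('t',s['t'],'tcp',np.round(s['ee_pos'],4),'X',R[:,0].round(3),'Y',R[:,1].round(3),'Z',R[:,2].round(3),'tip',(s['ee_pos']+.173*R[:,2]).round(4),'q',np.round(s['qpos'],3),'F',np.round(s['wrist_force'],1))
E
python3 -m jog '[{"offset":[0.04,0,0],"yaw":0},{"offset":[0.08,0,0],"yaw":0},{"offset":[0.12,0,0],"yaw":0},{"offset":[0.16,0,0],"yaw":0},{"offset":[0.2,0,0],"yaw":0}]'>/dev/null; python3 st.py
python3 -m jog '[{"offset":[-0.04,0,0],"yaw":0},{"offset":[-0.08,0,0],"yaw":0},{"offset":[-0.12,0,0],"yaw":0},{"offset":[-0.12,0,0],"yaw":0}]'>/dev/null; python3 st.py
```

```text
t 3.2333 tcp [ 0.8868 -0.1799  0.5019] X [ 0.998 -0.015  0.062] Y [-0.016 -1.     0.013] Z [ 0.062 -0.014 -0.998] tip [ 0.8975 -0.1823  0.3293] q [-0.288  1.09   0.089  0.005  1.899  1.3  ] F [-0.7 -0.3  0.5]
t 3.5667 tcp [ 0.7923 -0.1794  0.4948] X [ 0.998 -0.014  0.06 ] Y [-0.015 -1.     0.012] Z [ 0.06  -0.013 -0.998] tip [ 0.8027 -0.1817  0.3222] q [-0.321  0.649  0.798  0.006  1.634  1.265] F [1.5 0.4 1.1]
```

```bash

python3 -m jog '[{"offset":[0.04,0,-0.01],"yaw":0},{"offset":[0.08,0,-0.02],"yaw":0},{"offset":[0.12,0,-0.03],"yaw":0},{"offset":[0.16,0,-0.05],"yaw":0},{"offset":[0.2,0,-0.08],"yaw":0}]'>/dev/null; python3 st.py
python3 -m jog '[{"offset":[0.8,0,-0.5],"yaw":0},{"offset":[0.8,0,-0.5],"yaw":0},{"offset":[0.8,0,-0.5],"yaw":0},{"offset":[0.8,0,-0.5],"yaw":0},{"offset":[0.8,0,-0.5],"yaw":0}]'>/dev/null; python3 st.py
python3 -m jog '[{"offset":[0.8,0,0],"yaw":0},{"offset":[0.8,0,0],"yaw":0},{"offset":[0.8,0,0],"yaw":0},{"offset":[0.8,0,0],"yaw":0},{"offset":[0.8,0,0],"yaw":0}]'>/dev/null; python3 st.py
```

```text
t 3.9833 tcp [ 0.8821 -0.1713  0.5161] X [ 0.998 -0.015  0.064] Y [-0.016 -1.     0.01 ] Z [ 0.063 -0.011 -0.998] tip [ 0.8931 -0.1732  0.3435] q [-0.281  1.066  0.102  0.007  1.909  1.308] F [ 2.4 -1.  -5.9]
t 4.4 tcp [ 0.8677 -0.1418  0.5828] X [ 0.992 -0.013  0.124] Y [-0.016 -1.     0.023] Z [ 0.124 -0.025 -0.992] tip [ 0.8891 -0.1461  0.4112] q [-0.253  0.999  0.088  0.007  1.928  1.336] F [ 0.4  0.2 -0.6]
t 4.8167 tcp [ 0.8987 -0.122   0.5318] X [ 0.989 -0.013  0.147] Y [-0.017 -1.     0.025] Z [ 0.147 -0.027 -0.989] tip [ 0.9242 -0.1267  0.3608] q [-0.223  1.058  0.088  0.006  1.845  1.365] F [-0.1 -0.2 -0.1]
```

```bash

for i in 1 2 3; do python3 -m jog '[{"offset":[0.8,-0.3,-0.35],"yaw":0},{"offset":[0.8,-0.3,-0.35],"yaw":0},{"offset":[0.8,-0.3,-0.35],"yaw":0},{"offset":[0.8,-0.3,-0.35],"yaw":0},{"offset":[0.8,-0.3,-0.35],"yaw":0}]'>/dev/null; python3 st.py; done
```

```text
t 5.2333 tcp [ 0.8963 -0.0443  0.565 ] X [ 0.984 -0.01   0.18 ] Y [-0.015 -1.     0.027] Z [ 0.179 -0.029 -0.983] tip [ 0.9273 -0.0493  0.3949] q [-0.136  1.021  0.088 -0.004  1.849  1.446] F [ 0.8 -0.7 -0. ]
t 5.65 tcp [0.8894 0.0173 0.5904] X [ 0.978 -0.011  0.208] Y [-0.017 -1.     0.026] Z [ 0.208 -0.029 -0.978] tip [0.9253 0.0123 0.4213] q [-0.066  0.993  0.088 -0.015  1.85   1.513] F [-0.4 -0.2 -0.6]
t 6.0667 tcp [0.8786 0.0695 0.6152] X [ 0.971 -0.01   0.237] Y [-0.016 -1.     0.023] Z [ 0.237 -0.026 -0.971] tip [0.9195 0.0649 0.4472] q [-0.006  0.965  0.089 -0.026  1.849  1.568] F [-0.9  0.1 -0.4]
```

```bash

for i in 1 2; do python3 -m jog '[{"offset":[0.9,0,-0.33],"yaw":0},{"offset":[0.9,0,-0.33],"yaw":0},{"offset":[0.9,0,-0.33],"yaw":0},{"offset":[0.9,0,-0.33],"yaw":0},{"offset":[0.9,0,-0.33],"yaw":0}]'>/dev/null; python3 st.py; done
python3 -m jog '[{"offset":[0.9,0,-0.8],"yaw":0},{"offset":[0.9,0,-0.8],"yaw":0},{"offset":[0.9,0,-0.8],"yaw":0},{"offset":[0.9,0,-0.8],"yaw":0},{"offset":[0.9,0,-0.8],"yaw":0}]'>/dev/null; python3 st.py
```

```text
t 6.4833 tcp [0.8741 0.0544 0.6349] X [ 0.964 -0.011  0.266] Y [-0.017 -1.     0.021] Z [ 0.266 -0.025 -0.964] tip [0.9201 0.05   0.4682] q [-0.024  0.942  0.089 -0.02   1.84   1.553] F [ 0.6 -0.4 -0.3]
t 6.9 tcp [0.8677 0.0453 0.6564] X [ 0.955 -0.009  0.297] Y [-0.015 -1.     0.02 ] Z [ 0.296 -0.023 -0.955] tip [0.919  0.0413 0.4912] q [-0.036  0.918  0.089 -0.013  1.833  1.542] F [-0.6  0.3  1.3]
t 7.3167 tcp [0.8216 0.0393 0.734 ] X [ 0.945 -0.008  0.327] Y [-0.015 -1.     0.018] Z [ 0.327 -0.022 -0.945] tip [0.8781 0.0355 0.5705] q [-0.047  0.822  0.088 -0.007  1.897  1.532] F [ 0.2 -0.1  0.2]
```

```bash

for i in 1 2 3 4 5 6; do python3 -m jog '[{"offset":[0.9,0,0],"yaw":0},{"offset":[0.9,0,0],"yaw":0},{"offset":[0.9,0,0],"yaw":0},{"offset":[0.9,0,0],"yaw":0},{"offset":[0.9,0,0],"yaw":0}]'>/dev/null; python3 st.py; done
```

```text
t 7.7333 tcp [0.8559 0.0305 0.6926] X [ 0.937 -0.008  0.35 ] Y [-0.015 -1.     0.017] Z [ 0.35  -0.021 -0.936] tip [0.9165 0.0269 0.5306] q [-0.056  0.876  0.089 -0.002  1.817  1.526] F [ 0.6 -1.2 -0.3]
t 8.15 tcp [0.8786 0.0237 0.6672] X [ 0.925 -0.007  0.381] Y [-0.014 -1.     0.016] Z [ 0.381 -0.02  -0.924] tip [0.9445 0.0201 0.5073] q [-0.063  0.91   0.089  0.004  1.751  1.52 ] F [0.2 0.3 0.4]
t 8.5667 tcp [0.8956 0.0181 0.6492] X [ 0.912 -0.006  0.411] Y [-0.014 -1.     0.015] Z [ 0.41  -0.02  -0.912] tip [0.9666 0.0147 0.4915] q [-0.069  0.935  0.089  0.009  1.694  1.515] F [-0.2 -0.5 -0.7]
t 8.9833 tcp [0.9081 0.0134 0.6378] X [ 0.898 -0.006  0.439] Y [-0.014 -1.     0.015] Z [ 0.439 -0.019 -0.898] tip [0.9841 0.0101 0.4824] q [-0.074  0.951  0.089  0.013  1.646  1.511] F [0.1 0.7 0.9]
t 9.4 tcp [0.9169 0.0097 0.6327] X [ 0.884 -0.005  0.468] Y [-0.013 -1.     0.014] Z [ 0.468 -0.019 -0.884] tip [0.9978 0.0064 0.4799] q [-0.078  0.96   0.089  0.018  1.605  1.507] F [ 0.2  0.  -0.2]
t 9.8167 tcp [0.9226 0.0066 0.6331] X [ 0.868 -0.004  0.496] Y [-0.013 -1.     0.014] Z [ 0.496 -0.019 -0.868] tip [1.0085 0.0034 0.4829] q [-0.082  0.963  0.089  0.022  1.571  1.504] F [0.  0.2 0.6]
```

```bash

for i in 1 2 3 4 5 6; do python3 -m jog '[{"offset":[0.9,0,0.1],"yaw":0},{"offset":[0.9,0,0.1],"yaw":0},{"offset":[0.9,0,0.1],"yaw":0},{"offset":[0.9,0,0.1],"yaw":0},{"offset":[0.9,0,0.1],"yaw":0}]'>/dev/null; python3 st.py; done
```

```text
t 10.2333 tcp [0.9351 0.0039 0.6203] X [ 0.852 -0.004  0.523] Y [-0.013 -1.     0.014] Z [ 0.523 -0.018 -0.852] tip [1.0256e+00 7.0000e-04 4.7290e-01] q [-0.084  0.981  0.089  0.026  1.521  1.501] F [-0.   0.1 -0.5]
t 10.65 tcp [0.9436 0.0017 0.6155] X [ 0.835 -0.003  0.551] Y [-0.013 -1.     0.013] Z [ 0.551 -0.018 -0.835] tip [ 1.0388 -0.0014  0.4711] q [-0.087  0.99   0.089  0.03   1.48   1.499] F [-0.1  0.5  0.5]
t 11.0667 tcp [ 0.9491 -0.      0.6158] X [ 0.817 -0.003  0.577] Y [-0.013 -1.     0.013] Z [ 0.577 -0.018 -0.817] tip [ 1.0489 -0.0031  0.4745] q [-0.089  0.993  0.089  0.033  1.445  1.497] F [ 1.1 -0.9 -0.2]
t 11.4833 tcp [ 0.9522 -0.0013  0.6208] X [ 0.798 -0.002  0.603] Y [-0.012 -1.     0.013] Z [ 0.603 -0.018 -0.798] tip [ 1.0565 -0.0044  0.4828] q [-0.09   0.991  0.089  0.037  1.416  1.495] F [-0.1 -0.2  0. ]
t 11.9 tcp [ 0.9532 -0.0023  0.6298] X [ 0.778 -0.002  0.628] Y [-0.012 -1.     0.013] Z [ 0.628 -0.018 -0.778] tip [ 1.0618 -0.0053  0.4951] q [-0.092  0.984  0.089  0.041  1.391  1.494] F [ 0.7 -0.2  0.6]
t 12.3167 tcp [ 0.9523 -0.003   0.6421] X [ 0.758 -0.001  0.652] Y [-0.012 -1.     0.013] Z [ 0.652 -0.017 -0.758] tip [ 1.0651 -0.006   0.5109] q [-0.093  0.973  0.089  0.044  1.371  1.492] F [-0.4  0.2  0.4]
```

Tilt is now 40.7°, and it persists because the reached pose becomes the new command. Next I retract to the robot's side at y≈-0.30 and shut the fingers.

```bash

for i in 1 2 3 4; do python3 -m jog '[{"offset":[-0.029,0.015,-0.012],"yaw":0},{"offset":[-0.058,0.03,-0.024],"yaw":0},{"offset":[-0.087,0.045,-0.036],"yaw":0},{"offset":[-0.116,0.06,-0.048],"yaw":0},{"offset":[-0.145,0.0755,-0.061],"yaw":0}]' 0 >/dev/null; python3 st.py; done
```

```text
t 12.7333 tcp [ 0.8293 -0.0633  0.6029] X [ 0.758 -0.     0.653] Y [-0.011 -1.     0.013] Z [ 0.652 -0.017 -0.758] tip [ 0.9422 -0.0662  0.4718] q [-0.192  0.437  0.965  0.125  1.039  1.361] F [-0.  -0.6  0.3]
t 13.15 tcp [ 0.6783 -0.1383  0.5559] X [ 0.758 -0.001  0.652] Y [-0.012 -1.     0.013] Z [ 0.652 -0.017 -0.758] tip [ 0.7911 -0.1413  0.4248] q [-0.366  0.087  1.468  0.275  0.924  1.121] F [-0.4 -0.  -0.6]
t 13.5667 tcp [ 0.528  -0.2124  0.5086] X [ 0.758 -0.     0.652] Y [-0.012 -1.     0.013] Z [ 0.652 -0.017 -0.758] tip [ 0.6408 -0.2154  0.3775] q [-0.627 -0.19   1.821  0.471  0.949  0.784] F [ 0.5 -1.9  0.8]
t 13.9833 tcp [ 0.3775 -0.2865  0.4614] X [0.758 0.    0.653] Y [-0.011 -1.     0.014] Z [ 0.653 -0.018 -0.757] tip [ 0.4904 -0.2895  0.3303] q [-1.006 -0.382  2.059  0.649  1.113  0.381] F [ 0.3 -0.5 -0.6]
```

```bash

python3 -m jog '[{"offset":[-0.026,0,0.03],"yaw":0},{"offset":[-0.052,0,0.06],"yaw":0},{"offset":[-0.078,0,0.09],"yaw":0},{"offset":[-0.104,0,0.12],"yaw":0},{"offset":[-0.104,0,0.12],"yaw":0}]' >/dev/null; python3 st.py
python3 -m jog '[{"offset":[-0.013,0,0.015],"yaw":0},{"offset":[-0.026,0,0.03],"yaw":0},{"offset":[-0.026,0,0.03],"yaw":0}]'; python3 st.py
```

```text
t 14.4 tcp [ 0.376  -0.2856  0.2945] X [ 0.764 -0.008  0.645] Y [-0.011 -1.     0.002] Z [ 0.645 -0.009 -0.764] tip [ 0.4877 -0.2871  0.1624] q [-1.008 -0.187  2.236  0.809  0.845  0.095] F [-0.4  0.3 -1.7]
t: 14.65
ee_pos: [0.378, -0.2884, 0.2618]
ee_rot: [2.934, -0.012, 1.086]
wrist_force: [-0.2, -0.1, -0.5]
gripper_width: -0.0002
t 14.65 tcp [ 0.378  -0.2884  0.2618] X [ 0.759 -0.002  0.651] Y [-0.011 -1.     0.01 ] Z [ 0.651 -0.015 -0.759] tip [ 0.4906 -0.291   0.1305] q [-1.008 -0.116  2.249  0.878  0.782 -0.003] F [-0.2 -0.1 -0.5]
```

```bash

python3 -m jog '[{"offset":[-0.007,0.003,0.03],"yaw":0},{"offset":[-0.015,0.005,0.06],"yaw":0},{"offset":[-0.022,0.008,0.09],"yaw":0},{"offset":[-0.029,0.01,0.113],"yaw":0},{"offset":[-0.029,0.01,0.113],"yaw":0}]' >/dev/null; python3 st.py
python3 -m jog '[{"offset":[0,0,0],"yaw":0}]'; python3 st.py; python3 - <<'E'
from h import *
f=grab_frame('side');c=f['frame'][130:310,150:420,::-1];cv2.imwrite('pics/s2.png',cv2.resize(c,None,fx=2.9,fy=2.9,interpolation=cv2.INTER_CUBIC))
E
```

```text
t 15.0667 tcp [ 0.4309 -0.3007  0.1567] X [ 0.759 -0.003  0.651] Y [-0.011 -1.     0.009] Z [ 0.651 -0.014 -0.759] tip [ 0.5435 -0.303   0.0255] q [-0.919  0.235  2.147  1.148  0.593 -0.278] F [-1.1  0.4 -0.5]
t: 15.15
ee_pos: [0.4307, -0.3012, 0.1595]
ee_rot: [2.932, -0.01, 1.089]
wrist_force: [-0.5, -0.7, 0.7]
gripper_width: -0.0001
t 15.15 tcp [ 0.4307 -0.3012  0.1595] X [ 0.757 -0.001  0.653] Y [-0.011 -1.     0.011] Z [ 0.653 -0.016 -0.757] tip [ 0.5437 -0.3039  0.0285] q [-0.92   0.228  2.147  1.145  0.595 -0.274] F [-0.5 -0.7  0.7]
```

View pics/s2.png

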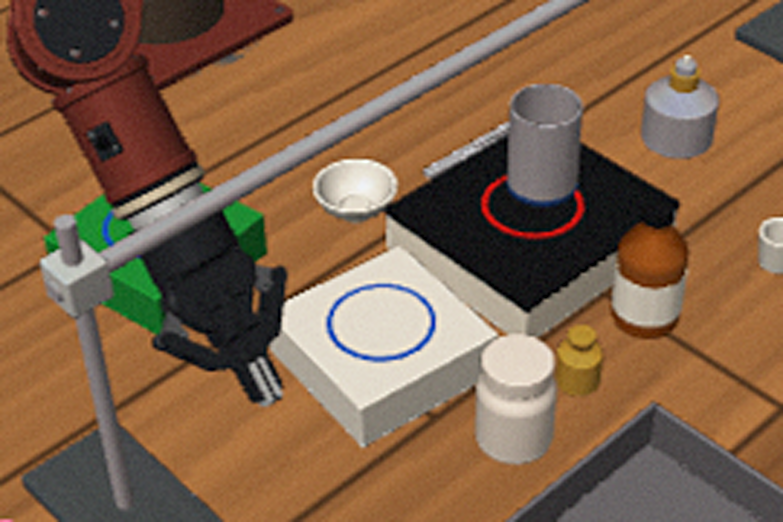

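The tilted gripper is under the bar with its fingertips beside the block's -y face, at about (262,390) in the crop. Its knuckles are above the block's height. I'll now push towards +y slowly.

```bash

python3 -m jog '[{"offset":[0,-0.008,0],"yaw":0},{"offset":[0,-0.015,0],"yaw":0},{"offset":[0,-0.02,0],"yaw":0},{"offset":[0,-0.024,0],"yaw":0}]' >/dev/null; python3 st.py
python3 -m jog '[{"offset":[0,-0.003,0],"yaw":0},{"offset":[0,-0.006,0],"yaw":0},{"offset":[0,-0.009,0],"yaw":0},{"offset":[0,-0.012,0],"yaw":0}]' >/dev/null; python3 st.py
python3 -m jog '[{"offset":[0,-0.003,0],"yaw":0},{"offset":[0,-0.006,0],"yaw":0},{"offset":[0,-0.009,0],"yaw":0},{"offset":[0,-0.010,0],"yaw":0}]' >/dev/null; python3 st.py;python3 meas.py c2
```

```text
t 15.5333 tcp [ 0.4302 -0.2763  0.1595] X [0.757 0.    0.653] Y [-0.012 -1.     0.014] Z [ 0.653 -0.018 -0.757] tip [ 0.5432 -0.2794  0.0285] q [-0.885  0.194  2.19   1.17   0.566 -0.274] F [-0.1  0.5 -0.4]
t 15.8667 tcp [ 0.4305 -0.2656  0.1586] X [ 0.758 -0.001  0.653] Y [-0.014 -1.     0.014] Z [ 0.652 -0.02  -0.758] tip [ 0.5434 -0.2691  0.0275] q [-0.867  0.183  2.206  1.182  0.551 -0.272] F [-1.5 -4.2  0.1]
t 16.2 tcp [ 0.4306 -0.2551  0.1583] X [ 0.758 -0.001  0.653] Y [-0.013 -1.     0.013] Z [ 0.653 -0.018 -0.758] tip [ 0.5435 -0.2583  0.0273] q [-0.85   0.171  2.222  1.192  0.541 -0.27 ] F [-0.8 -5.2  1.7]
hot (array([547.4,   9.1]), array([199.7, 209.2]), 89.45)
block (array([ 555.2, -185.5]), array([160. , 139.8]), 81.13)
beaker (374, [array([ 503. , -118.7]), np.float64(187.3)])
bar (array([0.0144, 0.5412]), np.float64(0.2568558303090843))
```

```bash

for i in 1 2 3; do python3 -m jog '[{"offset":[0,-0.0015,0],"yaw":0},{"offset":[0,-0.003,0],"yaw":0},{"offset":[0,-0.0045,0],"yaw":0}]' >/dev/null; python3 st.py | grep -o "tip.*"; done
python3 - <<'E'
from h import *
f=grab_frame('top');c=f['frame'][155:255,170:340,::-1];cv2.imwrite('pics/c3.png',cv2.resize(c,None,fx=4.7,fy=4.7,interpolation=cv2.INTER_CUBIC))
E
```

```text
tip [ 0.5435 -0.254   0.0272] q [-0.843  0.166  2.228  1.196  0.536 -0.268] F [-0.8 -5.7  3.8]
tip [ 0.5438 -0.2523  0.0277] q [-0.837  0.16   2.233  1.201  0.526 -0.267] F [  4.7 -15.9  -2.3]
tip [ 0.5449 -0.2517  0.0293] q [-0.831  0.155  2.237  1.206  0.517 -0.265] F [  4.8 -23.7  -2.8]
```

View pics/c3.png

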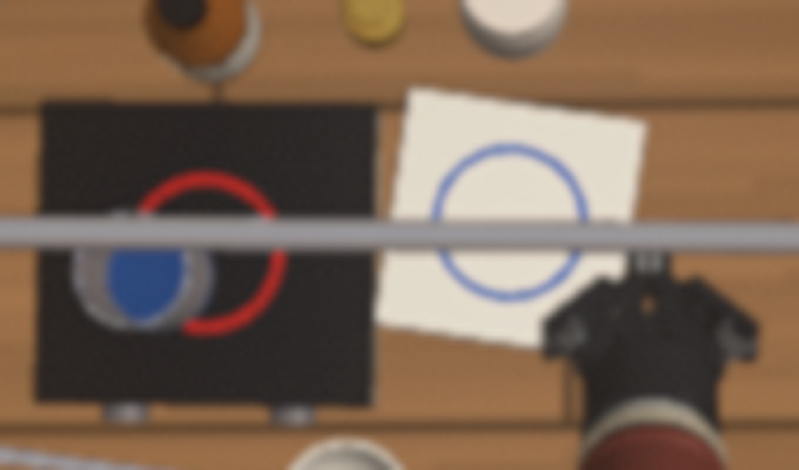

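The block's near corner has met the hotplate at crop (375,325), with the block still turned. Force is 24 N because the lever arm to that corner is short. I'll back off, shift to x≈0.59 and press there to turn it square.

```bash

python3 -m jog '[{"offset":[0,0.009,0],"yaw":0},{"offset":[0,0.018,0],"yaw":0},{"offset":[0.015,0.02,0.013],"yaw":0},{"offset":[0.033,0.02,0.0285],"yaw":0},{"offset":[0.033,0.02,0.0285],"yaw":0}]' >/dev/null; python3 st.py
python3 -m jog '[{"offset":[0,-0.003,0],"yaw":0},{"offset":[0,-0.006,0],"yaw":0},{"offset":[0,-0.008,0],"yaw":0}]' >/dev/null; python3 st.py|grep -o "tip.*"
for i in 1 2 3; do python3 -m jog '[{"offset":[0,-0.0015,0],"yaw":0},{"offset":[0,-0.003,0],"yaw":0}]' >/dev/null; python3 st.py | grep -o "tip.*"; done
```

```text
t 17.4667 tcp [ 0.476  -0.2618  0.1579] X [ 0.758 -0.     0.653] Y [-0.01  -1.     0.011] Z [ 0.653 -0.015 -0.758] tip [ 0.5889 -0.2644  0.0269] q [-0.784  0.253  2.12   1.177  0.509 -0.199] F [0.7 0.1 0.5]
tip [ 0.586  -0.2573  0.0261] q [-0.775  0.24   2.137  1.186  0.497 -0.199] F [ 2.7 -6.8 -1.3]
tip [ 0.5862 -0.2552  0.0267] q [-0.77   0.237  2.141  1.189  0.493 -0.198] F [ 3.  -6.7 -2.4]
tip [ 0.5865 -0.253   0.0271] q [-0.766  0.233  2.144  1.192  0.489 -0.197] F [ 4.4 -7.6 -3.1]
tip [ 0.5869 -0.2506  0.0276] q [-0.761  0.23   2.148  1.195  0.485 -0.197] F [  4.4 -10.   -2. ]
```

```bash

for i in 1 2 3 4; do python3 -m jog '[{"offset":[0,-0.0008,0],"yaw":0},{"offset":[0,-0.0015,0],"yaw":0}]' >/dev/null; python3 st.py | grep -o "tip.*"; done
```

```text
tip [ 0.5871 -0.2498  0.0279] q [-0.759  0.228  2.149  1.197  0.482 -0.196] F [  6.1 -11.   -2.4]
tip [ 0.5874 -0.249   0.0283] q [-0.756  0.227  2.15   1.198  0.48  -0.196] F [  7.  -11.7  -3. ]
tip [ 0.5875 -0.2478  0.0284] q [-0.754  0.225  2.152  1.2    0.478 -0.195] F [  7.3 -12.8  -2.8]
tip [ 0.5879 -0.2474  0.0289] q [-0.752  0.224  2.153  1.201  0.475 -0.195] F [  8.9 -15.4  -3.1]
```

```bash

python3 -m jog '[{"offset":[0,-0.0012,0],"yaw":0},{"offset":[0,-0.0022,0],"yaw":0}]' >/dev/null; python3 st.py | grep -o "tip.*"
python3 - <<'E'
from h import *
f=grab_frame('top');c=f['frame'][165:245,225:325,::-1];cv2.imwrite('pics/c4.png',cv2.resize(c,None,fx=7,fy=7,interpolation=cv2.INTER_CUBIC))
E
```

```text
tip [ 0.5886 -0.2469  0.0298] q [-0.749  0.221  2.154  1.204  0.47  -0.194] F [ 11.  -19.6  -3.4]
```

View pics/c4.png

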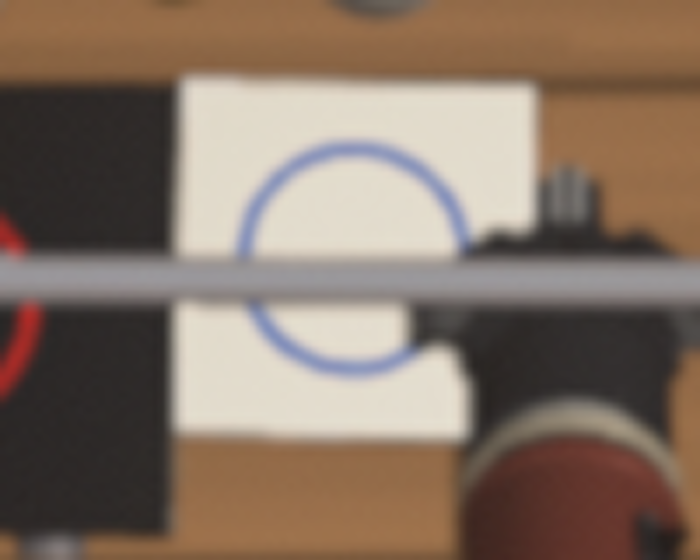

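Block now looks flush: its left edge at crop (180,77)-(172,432) runs with the hotplate edge. I'll do one centred press to square it, then release.

```bash

python3 -m jog '[{"offset":[0,0.008,0],"yaw":0},{"offset":[-0.015,0.014,-0.012],"yaw":0},{"offset":[-0.027,0.014,-0.023],"yaw":0},{"offset":[-0.027,0.010,-0.023],"yaw":0},{"offset":[-0.027,0.007,-0.023],"yaw":0}]' >/dev/null; python3 st.py
for i in 1 2 3; do python3 -m jog '[{"offset":[0,-0.0015,0],"yaw":0},{"offset":[0,-0.003,0],"yaw":0}]' >/dev/null; python3 st.py | grep -o "tip.*"; done
```

```text
t 19.5167 tcp [ 0.4373 -0.2427  0.1567] X [ 0.759 -0.003  0.651] Y [-0.014 -1.     0.011] Z [ 0.651 -0.017 -0.759] tip [ 0.5499 -0.2457  0.0254] q [-0.817  0.171  2.226  1.204  0.519 -0.255] F [ 2.5 -7.6 -2.7]
tip [ 0.5511 -0.2456  0.0262] q [-0.812  0.168  2.227  1.206  0.51  -0.254] F [ -7.7 -13.4  -3. ]
tip [ 0.5511 -0.2455  0.0265] q [-0.808  0.165  2.229  1.209  0.502 -0.253] F [-10.1 -21.1  -3.6]
tip [ 0.5511 -0.2456  0.0271] q [-0.805  0.162  2.232  1.211  0.495 -0.252] F [-14.2 -28.7  -3.7]
```

```bash

python3 -m jog '[{"offset":[0,0.012,0],"yaw":0},{"offset":[0,0.02,0],"yaw":0},{"offset":[0.005,0.02,-0.03],"yaw":0},{"offset":[0.017,0.02,-0.065],"yaw":0},{"offset":[0.032,0.02,-0.095],"yaw":0}]' >/dev/null
python3 -m jog '[{"offset":[0.016,0,-0.018],"yaw":0},{"offset":[0.033,0,-0.038],"yaw":0},{"offset":[0.033,0,-0.038],"yaw":0}]' >/dev/null; python3 st.py; python3 meas.py c5
```

```text
t 20.6833 tcp [ 0.4028 -0.2531  0.3068] X [0.754 0.004 0.657] Y [-0.011 -1.     0.019] Z [ 0.657 -0.021 -0.754] tip [ 0.5164 -0.2568  0.1764] q [-0.902 -0.222  2.241  0.792  0.783  0.19 ] F [ 0.7 -0.3  1.2]
hot (array([550.3,   9.1]), array([199.7, 199.2]), 89.43)
block (array([ 560.4, -160.8]), array([140.9, 138.6]), 89.62)
beaker (67, [array([528.6,  34.9]), np.float64(31.5)])
bar (array([0.0145, 0.5412]), np.float64(0.2567603409911982))
```

View pics/c5.png

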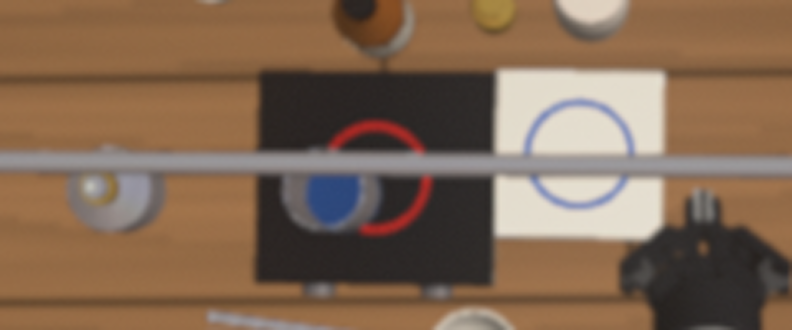

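The block is flush along the whole joint, at crop (495,70)-(494,237), and the beaker and burner are unmoved. I'll open and move across to the beaker.

```bash

python3 -m jog '[{"offset":[0,-0.03,0],"yaw":0},{"offset":[0,-0.065,0],"yaw":0},{"offset":[0,-0.1,0],"yaw":0},{"offset":[0,-0.135,0],"yaw":0},{"offset":[0,-0.165,0],"yaw":0}]' 1 >/dev/null; python3 st.py
python3 -m jog '[{"offset":[0,-0.03,0],"yaw":0},{"offset":[0,-0.06,0],"yaw":0},{"offset":[0,-0.09,0],"yaw":0},{"offset":[0,-0.115,0],"yaw":0},{"offset":[0,-0.115,0],"yaw":0}]' >/dev/null;  python3 st.py
python3 -m jog '[{"offset":[0,0,0],"yaw":0}]' ;  python3 st.py
python3 - <<'E'
from h import *
f=grab_frame('top')
c=lambda a:np.array(a)/3.3+[100,155]-.35
B=ray(f,c([(497,69),(665,71),(663,240),(495,236)]),.048);print(B.mean(0),B[:,:2])
print('ring',ray(f,c([(579.5,153.5)]),.048))
E
```

```text
t 21.15 tcp [ 0.4023 -0.0847  0.2969] X [ 0.76  -0.001  0.65 ] Y [-0.011 -1.     0.01 ] Z [ 0.65  -0.015 -0.76 ] tip [ 0.5147 -0.0872  0.1655] q [-0.527 -0.47   2.436  0.578  0.613  0.668] F [ 0.7 -0.5  0.3]
t 21.5667 tcp [0.4034 0.0321 0.2955] X [0.761 0.003 0.649] Y [-0.005 -1.     0.011] Z [ 0.649 -0.012 -0.761] tip [0.5157 0.03   0.1639] q [-0.151 -0.499  2.456  0.184  0.489  1.29 ] F [ 0.6  0.3 -1. ]
t: 21.65
ee_pos: [0.4038, 0.0298, 0.2958]
ee_rot: [2.934, -0.002, 1.083]
wrist_force: [0.2, 0.2, 0.7]
gripper_width: 0.0855
t 21.65 tcp [0.4038 0.0298 0.2958] X [0.76  0.004 0.649] Y [-0.006 -1.     0.013] Z [ 0.649 -0.013 -0.76 ] tip [0.5162 0.0275 0.1643] q [-0.158 -0.499  2.455  0.19   0.49   1.279] F [0.2 0.2 0.7]
[ 0.55925192 -0.16322125  0.048     ] [[ 0.63091473 -0.09424285]
 [ 0.62799183 -0.23476466]
 [ 0.48693609 -0.23184005]
 [ 0.49116503 -0.09203744]]
ring [[ 0.55949178 -0.16289013  0.048     ]]
```

```bash

python3 -m jog '[{"offset":[0,-0.008,0],"yaw":0},{"offset":[-0.008,-0.008,0.02],"yaw":0},{"offset":[-0.017,-0.008,0.04],"yaw":0},{"offset":[-0.025,-0.008,0.06],"yaw":0},{"offset":[-0.031,-0.008,0.072],"yaw":0}]' ; 
python3 -m jog '[{"offset":[0,0,0],"yaw":0},{"offset":[0,0,0],"yaw":0}]' >/dev/null;  python3 st.py
python3 - <<'E'
from h import *
f=grab_frame('side');c=f['frame'][110:270,220:430,::-1];cv2.imwrite('pics/s3.png',cv2.resize(c,None,fx=3.7,fy=3.7,interpolation=cv2.INTER_CUBIC))
E
```

```text
t: 22.12
ee_pos: [0.4278, 0.0331, 0.2201]
ee_rot: [2.931, -0.015, 1.082]
wrist_force: [-0.1, 0.0, -0.7]
gripper_width: 0.0857
t 22.2833 tcp [0.4276 0.0335 0.2212] X [ 0.761 -0.003  0.649] Y [-0.014 -1.     0.012] Z [ 0.649 -0.019 -0.76 ] tip [0.5399 0.0302 0.0896] q [-0.132 -0.226  2.437  0.289  0.237  1.192] F [-0.2  0.8  0.7]
```

View pics/s3.png

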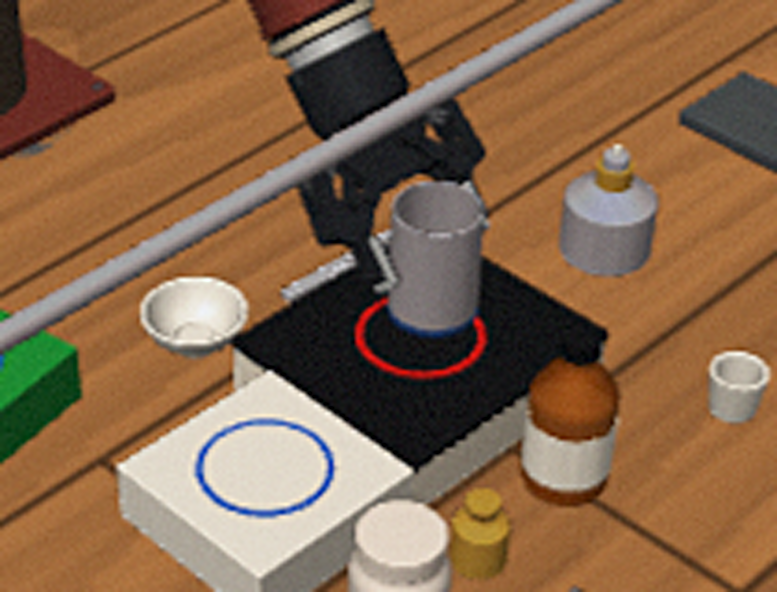

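The jaws straddle the beaker and clear the bar. I'll centre (ty −4 mm) and grip lightly.

```bash

python3 -m jog '[{"offset":[0,-0.004,0],"yaw":0},{"offset":[0,-0.004,0],"yaw":0}]' >/dev/null
for i in 1 2; do python3 -m jog '[{"offset":[0,0,0],"yaw":0},{"offset":[0,0,0],"yaw":0},{"offset":[0,0,0],"yaw":0},{"offset":[0,0,0],"yaw":0}]' 0 20; done;  python3 st.py
```

```text
t: 22.83
ee_pos: [0.4287, 0.0384, 0.2236]
ee_rot: [2.928, -0.011, 1.091]
wrist_force: [-4.7, -1.4, 7.3]
gripper_width: 0.0647
t: 23.17
ee_pos: [0.4288, 0.0384, 0.2236]
ee_rot: [2.928, -0.011, 1.091]
wrist_force: [-4.2, -0.9, 8.7]
gripper_width: 0.0647
t 23.1667 tcp [0.4288 0.0384 0.2236] X [ 0.756 -0.001  0.654] Y [-0.012 -1.     0.013] Z [ 0.654 -0.018 -0.756] tip [0.542  0.0353 0.0928] q [-0.116 -0.228  2.434  0.256  0.232  1.234] F [-4.2 -0.9  8.7]
```

```bash

python3 -m jog '[{"offset":[0.0007,0,-0.0020],"yaw":0},{"offset":[0.0007,0,-0.0020],"yaw":0}]'
python3 -m jog '[{"offset":[0.0,0,0],"yaw":0}]'
```

```text
t: 23.33
ee_pos: [0.4268, 0.0386, 0.2241]
ee_rot: [2.931, -0.011, 1.085]
wrist_force: [-1.7, 1.0, 1.4]
gripper_width: 0.0648
t: 23.42
ee_pos: [0.4269, 0.0387, 0.2241]
ee_rot: [2.931, -0.011, 1.086]
wrist_force: [-1.9, 0.4, 1.7]
gripper_width: 0.0645
```

```bash

python3 -m jog '[{"offset":[0.002,0.006,0.0018],"yaw":0},{"offset":[0.005,0.016,0.0045],"yaw":0},{"offset":[0.008,0.027,0.0073],"yaw":0},{"offset":[0.011,0.038,0.0101],"yaw":0},{"offset":[0.013,0.045,0.012],"yaw":0}]'
python3 -m jog '[{"offset":[0.003,0.01,0.0028],"yaw":0},{"offset":[0.006,0.021,0.0056],"yaw":0},{"offset":[0.009,0.032,0.0084],"yaw":0},{"offset":[0.0105,0.04,0.0098],"yaw":0},{"offset":[0.0105,0.04,0.0098],"yaw":0}]'
python3 st.py; python3 meas.py c6
```

```text
t: 23.83
ee_pos: [0.4445, -0.0072, 0.224]
ee_rot: [2.931, -0.011, 1.086]
wrist_force: [-0.9, 2.5, 1.1]
gripper_width: 0.0642
t: 24.25
ee_pos: [0.4585, -0.0478, 0.224]
ee_rot: [2.93, -0.013, 1.086]
wrist_force: [-0.9, -0.1, -1.4]
gripper_width: 0.0643
t 24.25 tcp [ 0.4585 -0.0478  0.224 ] X [ 0.758 -0.002  0.652] Y [-0.014 -1.     0.013] Z [ 0.652 -0.019 -0.758] tip [ 0.5712 -0.0511  0.0928] q [-0.348 -0.137  2.358  0.73   0.312  0.6  ] F [-0.9 -0.1 -1.4]
hot (array([550.3,   3.4]), array([201.9, 213.4]), 0.82)
block (array([ 560.3, -161.1]), array([140.2, 139.1]), 89.3)
beaker (34, [array([569.2, -46.9]), np.float64(42.5)])
bar (array([0.0147, 0.5412]), np.float64(0.2568866202199234))
```

```bash

python3 -m jog '[{"offset":[0,0,0],"yaw":0},{"offset":[0,0,0],"yaw":0}]' 0.79
for i in 1 2 3; do python3 -m jog '[{"offset":[0,0.005,0],"yaw":0},{"offset":[0,0.011,0],"yaw":0},{"offset":[0,0.017,0],"yaw":0},{"offset":[0,0.023,0],"yaw":0},{"offset":[0,0.029,0],"yaw":0}]'; done; python3 st.py; python3 - <<'E'
from h import *
f=grab_frame('side');c=f['frame'][110:300,220:400,::-1];cv2.imwrite('pics/s4.png',cv2.resize(c,None,fx=3.1,fy=3.1,interpolation=cv2.INTER_CUBIC))
E
```

```text
t: 24.47
ee_pos: [0.4583, -0.0465, 0.2243]
ee_rot: [2.93, -0.011, 1.087]
wrist_force: [-0.2, -0.3, -0.1]
gripper_width: 0.0675
t: 24.88
ee_pos: [0.458, -0.0751, 0.2247]
ee_rot: [2.931, -0.009, 1.088]
wrist_force: [-0.2, 2.6, 1.0]
gripper_width: 0.0673
t: 25.3
ee_pos: [0.4575, -0.1052, 0.2248]
ee_rot: [2.931, -0.011, 1.087]
wrist_force: [0.4, 1.3, -1.9]
gripper_width: 0.0674
t: 25.72
ee_pos: [0.4572, -0.1344, 0.2253]
ee_rot: [2.93, -0.011, 1.087]
wrist_force: [0.9, 0.6, -0.7]
gripper_width: 0.0675
t 25.7167 tcp [ 0.4572 -0.1344  0.2253] X [ 0.758 -0.001  0.652] Y [-0.012 -1.     0.013] Z [ 0.652 -0.018 -0.758] tip [ 0.57   -0.1375  0.0942] q [-0.568 -0.086  2.309  0.907  0.44   0.267] F [ 0.9  0.6 -0.7]
```

View pics/s4.png

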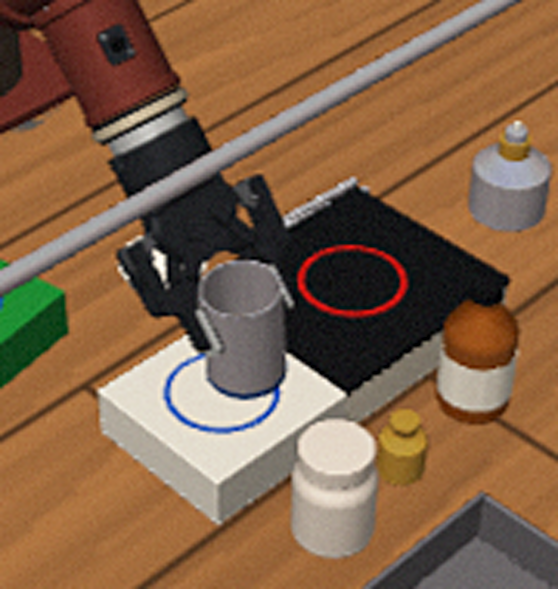

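The beaker is upright on the block, just past the joint, and the joint is still closed. I'll push the last ~27 mm and measure.

```bash

python3 -m jog '[{"offset":[0,0.005,0],"yaw":0},{"offset":[0,0.011,0],"yaw":0},{"offset":[0,0.017,0],"yaw":0},{"offset":[0,0.022,0],"yaw":0},{"offset":[0,0.0255,0],"yaw":0}]'
python3 -m jog '[{"offset":[0,0,0],"yaw":0},{"offset":[0,0,0],"yaw":0}]'>/dev/null; python3 st.py
cat > bk.py <<'E'
from h import *
from scipy.optimize import least_squares
def show(n,box,k,name):
    f=grab_frame(n);c=f['frame'][box[0]:box[1],box[2]:box[3],::-1];cv2.imwrite(f'pics/{name}.png',cv2.resize(c,None,fx=k,fy=k,interpolation=cv2.INTER_CUBIC));return f
for n in('side','top'):
    f=grab_frame(n);W=world(f);z=W[...,2];I=f['frame'].astype(int)
    d=np.hypot(W[...,0]-.5595,W[...,1]+.163)
    sat=I.max(-1)-I.min(-1)
    # ring: blue on block top
    m=(abs(z-.048)<.012)&(I[...,2]-I[...,0]>25)&(d<.07)&(d>.038)
    P=ray(f,np.argwhere(m)[:,::-1],.048)[:,:2]
    r=least_squares(lambda p:np.hypot(P[:,0]-p[0],P[:,1]-p[1])-.0455,[.56,-.163],loss='soft_l1',f_scale=.001).x
    # rim: high points
    m=(z>.128)&(z<.146)&(d<.05)&(I.mean(-1)>60)
    b=W[m][:,:2]; q=least_squares(lambda p:np.hypot(b[:,0]-p[0],b[:,1]-p[1])-.0310,r,loss='soft_l1',f_scale=.001).x
    m=(z>.065)&(z<.13)&(d<.042)&(I.mean(-1)>70);c=W[m][:,:2]
    w=least_squares(lambda p:np.hypot(c[:,0]-p[0],c[:,1]-p[1])-.0315,r,loss='soft_l1',f_scale=.001).x
    print(n,'ring',len(P),r.round(4),'rim',len(b),q.round(4),'wall',len(c),w.round(4))
E
python3 bk.py
python3 -c "
from h import *
f=grab_frame('top');c=f['frame'][160:245,240:330,::-1];cv2.imwrite('pics/c7.png',cv2.resize(c,None,fx=6.5,fy=6.5,interpolation=cv2.INTER_CUBIC))"
```

```text
t: 26.18
ee_pos: [0.457, -0.16, 0.2258]
ee_rot: [2.93, -0.012, 1.087]
wrist_force: [0.8, 1.9, 0.3]
gripper_width: 0.0673
t 26.35 tcp [ 0.4571 -0.1598  0.2259] X [ 0.758 -0.001  0.653] Y [-0.013 -1.     0.013] Z [ 0.652 -0.019 -0.758] tip [ 0.5699 -0.163   0.0948] q [-0.624 -0.062  2.286  0.929  0.474  0.204] F [-0.1  0.5 -0.2]
side ring 133 [ 0.557  -0.1615] rim 242 [ 0.5577 -0.1643] wall 769 [ 0.5574 -0.1645]
top ring 65 [ 0.5564 -0.1623] rim 53 [ 0.5587 -0.1619] wall 90 [ 0.5574 -0.1621]
```

View pics/c7.png

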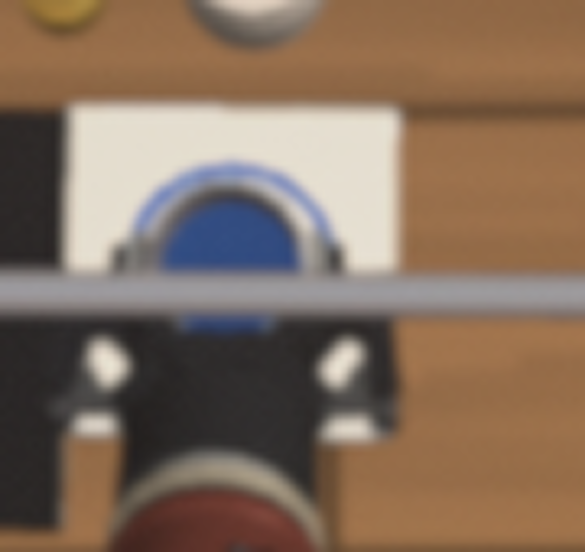

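The beaker sits inside the ring with even margins (ring top at crop y≈165, beaker centre near (230,255)). I'll release and retreat along the tool axis.

```bash

python3 -m jog '[{"offset":[0,0,0],"yaw":0},{"offset":[0,0,0],"yaw":0},{"offset":[0,0,0],"yaw":0},{"offset":[0,0,0],"yaw":0}]' 1
python3 -m jog '[{"offset":[0,0,-0.008],"yaw":0},{"offset":[0,0,-0.02],"yaw":0},{"offset":[0,0,-0.04],"yaw":0},{"offset":[0,0,-0.06],"yaw":0},{"offset":[0,0,-0.085],"yaw":0}]'
python3 -m jog '[{"offset":[0.03,0,-0.015],"yaw":0},{"offset":[0.03,0.03,-0.03],"yaw":0},{"offset":[0.03,0.07,-0.035],"yaw":0},{"offset":[0.03,0.1,-0.035],"yaw":0},{"offset":[0.03,0.1,-0.035],"yaw":0}]'
python3 st.py; python3 bk.py; python3 meas.py c8
python3 - <<'E'
from h import *
a=grab_frame('top')['frame'][130:270,100:340,::-1];cv2.imwrite('pics/end.png',cv2.resize(a,None,fx=3.3,fy=3.3,interpolation=cv2.INTER_CUBIC))
E
```

```text
t: 26.83
ee_pos: [0.457, -0.1592, 0.2257]
ee_rot: [2.93, -0.011, 1.087]
wrist_force: [0.9, -0.6, 0.1]
gripper_width: 0.0855
t: 27.25
ee_pos: [0.4009, -0.1574, 0.2899]
ee_rot: [2.932, -0.011, 1.085]
wrist_force: [0.5, 0.0, 1.4]
gripper_width: 0.0849
t: 27.67
ee_pos: [0.4003, -0.2617, 0.3394]
ee_rot: [2.924, -0.015, 1.088]
wrist_force: [0.5, 0.2, 0.5]
gripper_width: 0.0859
t 27.6667 tcp [ 0.4003 -0.2617  0.3394] X [ 0.756 -0.002  0.654] Y [-0.017 -1.     0.017] Z [ 0.654 -0.024 -0.756] tip [ 0.5134 -0.2658  0.2086] q [-0.92  -0.263  2.206  0.74   0.848  0.257] F [0.5 0.2 0.5]
side ring 131 [ 0.557  -0.1615] rim 222 [ 0.5579 -0.1642] wall 777 [ 0.5577 -0.164 ]
top ring 142 [ 0.5587 -0.1621] rim 59 [ 0.559  -0.1616] wall 74 [ 0.5575 -0.1621]
hot (array([549.2,   9.6]), array([200.8, 202.4]), 89.51)
block (array([ 560.5, -160.8]), array([140.6, 138.8]), 89.53)
beaker (31, [array([ 558.2, -161.5]), np.float64(31.0)])
bar (array([0.0147, 0.5412]), np.float64(0.2568738520514528))
```

View pics/end.png

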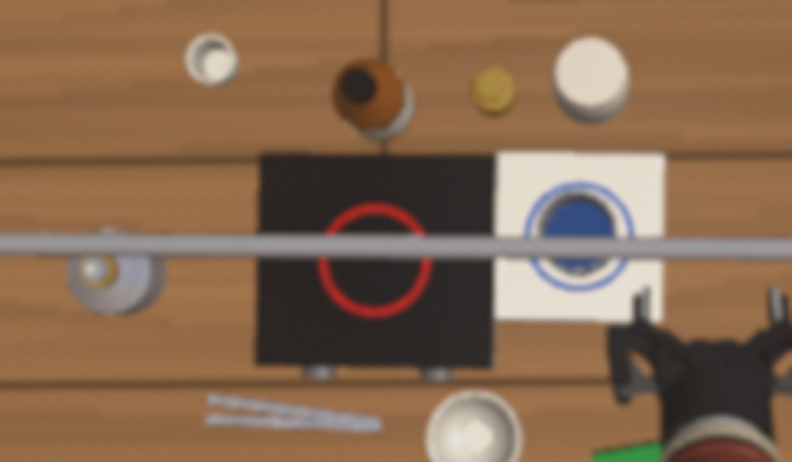

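The block is flush, the beaker is centred to about 1–3 mm, everything else is in place and the arm touches nothing, so I'm handing in.

```bash
python3 -c "
from station import finish_job;print(finish_job())"
```

```text
the job is handed in; nothing more can be done
None
```

The job is done and handed in at about 28 s of robot time: the block is flush against the hotplate and the beaker stands on the blue ring. No verdict was reported.

**Tilt:** The jog moves offer no tilt, so I pressed the arm against its reach limit, which tilted the tool about 41° and let it go under the bar.

**Block:** I pushed the white block to the hotplate until its near corner touched. I then turned it square by pressing at its far end and pressed once more near the middle. The highest press I read was about 29 N sideways, or about 32 N in all, above the 15–20 N the brief says it needs to square up.

**Beaker:** I gripped it lightly and dragged it over the hotplate. Before the joint I loosened the jaws, so it slid across by its own weight and was never lifted. I then released it and backed away.

**Last checks:**
- **Joint:** the top view shows no gap along it, and the block is parallel to the hotplate within what I could measure.
- **Beaker on the ring:** it measures within about 1 mm of the ring's centre from the top camera. The side camera says up to 3 mm in y, and the two disagree by about 2 mm, which is the calibration limit.
- **Everything else:** it looked to be where it started in the final top view. I did not measure each item again, and the tweezers and bowl were only seen, not compared in numbers.
- **Bar:** I saw no contact with it, in the pictures or in the force readings.

I viewed 12 pictures, two over the budget of 10.

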